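# Sample carousel: bring the red-capped bottle to the window and put it on the stirrer

### The arm

A 6-joint arm with a two-finger parallel gripper is mounted at the origin on the work surface. World frame = base frame: x ahead of the robot, y to its left, z up, the work surface at z = 0. Lengths are in m, angles in rad, forces in N, time in s.
With the tool pointing down it reaches from about 0.275 to 0.825 m from the base axis. Payload 4.9 kg.
Tool frame: the origin (TCP) lies midway between the tips of the shut fingers; the grasp point (between the pads) lies 19 mm behind it (grip_point_offset is the distance from the TCP to the grasp point, in m); z points along the fingers, y is the line along which they close (so a half turn about z gives the same grasp; the last joint's range is limited). The gripper opens to 85 mm and grips with 20 to 120 N. Pads are 22 mm wide; open, the fingers measure 114 mm over their backs; the gripper's body (76 mm by 85 mm) begins 54 mm behind the grasp point. The pads swing forward as they close: fully open they stand 13 mm farther back than shut.
Start: joints at [-1.401, 0.326, -0.193, 1.052, 0, 1.437], TCP at [0.165, -0.525, 0.231] pointing down, gripper open.
Joint ranges: [-2.65, 2.65], [-0.97, 1.79], [-1.3, 1.35], [-1.93, 2.1], [-1.47, 1.37], [-3.14, 3.14]. Speed limits (rad/s): [2.57, 2.57, 3.14, 3.14, 3.14, 3.14].

### API

Orientations are given as a rotation vector (axis times angle).
In Python, from cell import * gives the robot as it stands. Calls block until the motion is done:
- movep(position, orientation): joint-space move of the TCP to a pose.
- move_l(position, velocity=0.15, rot=None, until_force=None): straight line of the TCP; rot=None keeps the orientation; velocity is the mean speed in m/s. With until_force (N) it stops when the force on the tool has changed by that much, and returns True; else False.
- set_joints(angles): joint-space move.
- let_go() and grab(newtons=None): open the fingers fully, or close them until they stop; newtons is the grip in N (None keeps the last).
- sleep(seconds).
- ik(position, orientation): joint angles nearest the present ones, or None.
- get_state(): the state.
- grab_frame(name): name is "scene" or "top"; returns a dict with "img" (420x560x3 uint8, red, green, blue), "fx", "fy", "cx", "cy" (pixels), "cam_to_world" (4x4, takes a point from camera to world coordinates). Camera axes: x right, y down, z forward; pixel columns grow to the right and rows downward; lengths in m; the calibration is good to about 2 mm. A picture is of the moment at which its call begins. There is no depth.
A pose or a line that the arm cannot do raises MotionError and nothing moves.
- sign_off(): hands the job in; it is judged then, once.
Trained networks look in the newest picture that a camera, given by its name, has taken for a name from the list of things; names that differ only in an ending like _2 or _b are one class to them, and where a whole thing is asked for, a point or a joint stands for the part that bears it (a point fixed in the world has none). Each returns a list of dicts, best first, with "score" (0 to 1); they miss things now and then, are a little off and sometimes report something else, mostly with a low value. They report only what shows in the picture. A call takes as long as a camera call.
- spot_in(camera, name): "centre" ([column, row] in pixels, amid what is visible of it).
- silhouettes(camera, name): "mask" (420x560 bool, what is visible of it) and "centre" ([column, row] in pixels, amid what is visible of it).
- tip_of(camera, name): "centre" ([column, row] in pixels: a listed point, or the origin of a listed thing).
The state is a dict: "clock": time; "q": joint angles; "joint_velocities": joint speeds; "tau": joint torques, N m; "position": TCP position; "eef_rot": TCP orientation; "contact_force": force on the tool from outside, world axes, zero at the start; "wrist_torque": the same for the moment, N m; "finger_gap": opening from 0.0 (shut) to 1.0 (fully open); "grasp_force": force on a finger pad.
Only numpy, scipy, OpenCV 4.12 (cv2) and the standard library are available. Lean on these libraries where they do the work, as an engineer would, in place of code of your own. Each camera call takes 0.05 s, during which the arm holds its last target. There are 200 camera calls.

### The job

Turn the sample carousel by its blue handle until the bottle with the red cap stands in the open window of the clear guard, in line with the red mark. Then lift that bottle out through the window and set it down gently, not dropped, in the middle of the stirrer's round white plate; keep it upright all the way and let go of it there.

Things in the scene. Friction and masses are not known exactly. Their poses are not given: they have to be found in the camera images.
- sample_mid (a point): Centre (half-way up) of the amber bottle with the wide red cap: 34 mm diameter, 100 mm high, 80 g; z up. It starts in a carousel bay 45 to 75 degrees to either side of the window. Six bays, every 60 degrees, 110 mm from the axis: white cups, 45 mm outer diameter, rim 28 mm above the bottle's foot. Like bottles with blue, white, yellow and black caps stand in other bays.
- handle (a point): Blue grip bar on top of the carousel's vertical axis: 54 long, 18 thick, 36 mm high, from 160 to 196 mm above the table. The point is on the axis, 14 mm below the bar's top (z 182 mm); its x runs along the bar, y across its thickness. It turns with all the bays, freely either way, and stays where left (friction 0.08 N m). The turn needed is 0.8 to 1.35 rad.
- window (a point): Where the bottle's centre should come: 110 mm from the axis, 84 mm above the table; -x points outward. The stand is 300 mm square with four corner posts and a clear guard plate on top, at 149 to 155 mm; bottle tops are at 134 mm. All its edges are blue. The window is a notch 140 mm wide (along y, centred here), its inner edge 65 mm from here, open in front; red mark on the base there.
- plate (a point): Centre of the upper face of the magnetic stirrer's round white plate: 130 mm diameter, 100 mm above the table, level and fixed; z up. The teal housing under it is 160 mm wide and reaches 148 mm to the -x (control panel) side and 88 mm to the other.

How it is judged:
On the way:
1. the red-capped bottle, standing in its bay, is turned into the window: its centre within 25 mm of the window point (distance between sample_mid and window below 0.025 m), for 0.3 s.
At the end, for the whole second after the job is handed in: The red-capped bottle stands upright (within 0.15 rad) and still on the stirrer's white plate, its axis within 25 mm of the plate's centre (horizontal distance between sample_mid and plate below 0.025 m and z of sample_mid in the frame of plate between 0.044 and 0.056 m and angle between sample_mid's own z axis and vertical below 0.15 rad and linear speed of sample below 0.03 m/s); the robot touches nothing.
It fails at once if the red-capped bottle is tipped by more than 0.6 rad (about 35 degrees) (angle between sample_mid's own z axis and vertical above 0.6 rad).
It fails at once if the bottle is dropped on the plate: faster than 0.6 m/s (a fall of some 20 mm) within 40 mm of standing on it (horizontal distance between sample_mid and plate below 0.065 m and z of sample_mid in the frame of plate below 0.09 m and linear speed of sample above 0.6 m/s).
It also fails if it takes over 51 s, if anything falls off the work surface, if the arm or the gripper's body presses on something with over 40 N, if the wrist force passes 120 N, or if a joint passes its speed limit or range.

## Working session

There is one attempt and no reset: what is moved stays moved. The work goes in short steps, each a Python script; the robot and the scene stay as the last script left them, time stands still between calls to the robot, and variables do not carry over. Pictures are saved under pics/ and viewed, at most 10 in all, crops included, and the job is handed in when it is done.

```bash
ls; mkdir -p pics; cat > h.py <<'E'
from cell import *
import numpy as np, cv2
def ray(f,px):
    T=np.array(f["cam_to_world"]); d=T[:3,:3]@np.array([(px[0]-f["cx"])/f["fx"],(px[1]-f["cy"])/f["fy"],1]); return T[:3,3],d
def atz(f,px,z):
    o,d=ray(f,px); return o+d*(z-o[2])/d[2]
def proj(f,p):
    T=np.array(f["cam_to_world"]); c=T[:3,:3].T@(np.array(p)-T[:3,3]); return [f["fx"]*c[0]/c[2]+f["cx"],f["fy"]*c[1]/c[2]+f["cy"]]
def save(f,n): cv2.imwrite("pics/"+n,cv2.cvtColor(f["img"],cv2.COLOR_RGB2BGR))
E
python3 - <<'E'
from h import *
np.set_printoptions(precision=3,suppress=True)
z={"sample_mid":.084,"handle":.182,"window":.084,"plate":.1}
for c in ("scene","top"):
    f=grab_frame(c); save(f,c+"1.png"); print(c,np.array(f["cam_to_world"])[:3,3])
    for n in z:
        for r in tip_of(c,n)[:3]: print(n,"tip",r["score"],r["centre"],atz(f,r["centre"],z[n]))
    for n in ("sample_mid","handle"):
        for r in spot_in(c,n)[:3]: print(n,"spot",r["score"],r["centre"],atz(f,r["centre"],z[n]))
s=get_state();print(s["clock"],s["eef_rot"])
E
```

```text
pics
scene [1.017 0.062 0.873]
handle tip 0.86 [348.7, 230.5] [0.603 0.126 0.182]
window tip 0.85 [342.6, 207.4] [0.493 0.12  0.084]
plate tip 0.72 [149.5, 186.3] [ 0.51  -0.262  0.1  ]
handle spot 0.81 [343.1, 327.2] [0.77  0.128 0.182]
top [ 0.411 -0.023  0.88 ]
sample_mid tip 0.56 [168.0, 219.2] [0.553 0.22  0.084]
handle tip 0.92 [208.8, 183.9] [0.605 0.121 0.182]
plate tip 0.89 [407.1, 246.7] [ 0.51  -0.268  0.1  ]
sample_mid spot 0.58 [173.7, 221.8] [0.548 0.208 0.084]
handle spot 0.83 [212.0, 228.9] [0.521 0.109 0.182]
0.7 [ 3.105  0.475 -0.   ]
```

View pics/top1.png

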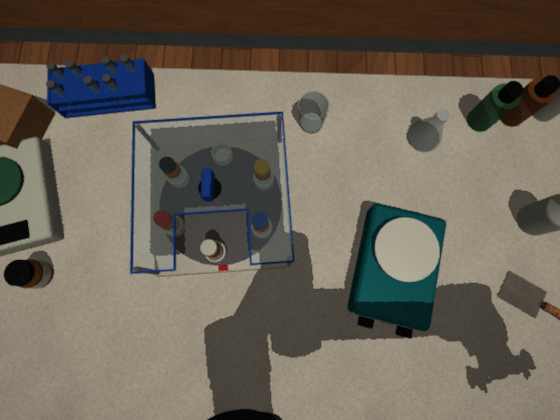

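View pics/scene1.png

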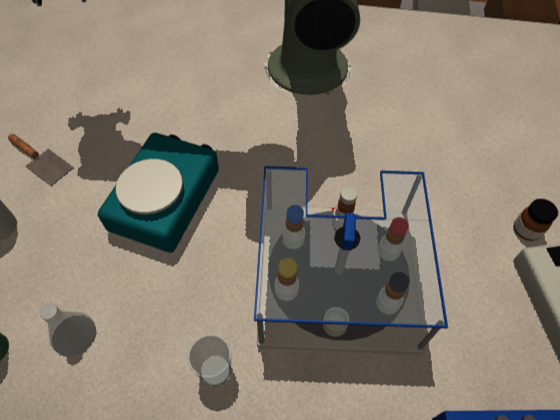

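The top view shows the red cap at (163,219), the white cap near the window at (212,248), the blue bar at (207,184), the red mark at (223,268) and the plate at (407,250). The scene view agrees: red cap at (398,228), bar at (349,232), plate at (150,187).

```bash
cat >> h.py <<'E'
np.set_printoptions(precision=3,suppress=True)
def blob(f,lo,hi,box):
    h=cv2.cvtColor(f["img"],cv2.COLOR_RGB2HSV); m=np.zeros(h.shape[:2],np.uint8); x0,y0,x1,y1=box
    m[y0:y1,x0:x1]=cv2.inRange(h,lo,hi)[y0:y1,x0:x1]
    n,l,s,c=cv2.connectedComponentsWithStats(m); k=1+np.argmax(s[1:,4]); return (l==k).astype(np.uint8),c[k],s[k,4]
def redmask(f,box):
    g=dict(f); i=f["img"].astype(int); g["img"]=np.where(((i[...,0]>90)&(i[...,1]<60)&(i[...,2]<60))[...,None],255,0).astype(np.uint8).repeat(3,2)
    return blob(g,(0,0,200),(180,255,255),box)
E
python3 - <<'E'
from h import *
F={c:grab_frame(c) for c in("scene","top")}
for c,b in (("top",(140,200,185,240)),("scene",(375,210,420,245))):
    m,ce,a=redmask(F[c],b); print("cap",c,ce,a,atz(F[c],ce,.13))
for c,b in (("top",(215,255,235,280)),("scene",(325,195,342,225))):
    m,ce,a=redmask(F[c],b); print("mark",c,ce,a,atz(F[c],ce,.03))
for c,b in (("top",(195,165,220,203)),("scene",(335,205,365,250))):
    m,ce,a=blob(F[c],(95,120,50),(130,255,255),b); print("bar",c,ce,a)
    h=cv2.cvtColor(F[c]["img"],cv2.COLOR_RGB2HSV)
    ys,xs=np.nonzero(m); P=np.array([atz(F[c],(x,y),.19)[:2] for x,y in zip(xs,ys)])
    w,v=np.linalg.eigh(np.cov(P.T)); print(P.mean(0),np.sqrt(12*w),np.arctan2(*v[::-1,1]),v[:,1])
for p in [(134,122),(283,113),(293,263),(131,272),(175,212),(248,210)]: print(p,atz(F["top"],p,.155))
for p in [(265,168),(307,168),(382,172),(423,173),(446,325),(256,320),(307,216),(384,216)]: print(p,atz(F["scene"],p,.155))
for c,p in (("top",(203,165,225,205)),):
    i=F["top"]["img"][155:285,125:300]; cv2.imwrite("pics/crop2.png",cv2.resize(i[...,::-1],None,fx=4,fy=4,interpolation=cv2.INTER_CUBIC))
E
```

```text
Traceback (most recent call last):
  File "h.py", line 17, in redmask
    return blob(g,(0,0,200),(180,255,255),box)
  File "h.py", line 14, in blob
    n,l,s,c=cv2.connectedComponentsWithStats(m); k=1+np.argmax(s[1:,4]); return (l==k).astype(np.uint8),c[k],s[k,4]
                                                     ~~~~~~~~~^^^^^^^^^
ValueError: attempt to get argmax of an empty sequence
```

```bash
sed -i 's/((i\[...,0\]>90).*<60))\[/((i[...,0]>60)\&(i[...,0]>1.9*i[...,1])\&(i[...,0]>1.9*i[...,2])\&(i[...,1]<i[...,2]*1.3+5))[/' h.py
python3 - <<'E'
from h import *
F={c:grab_frame(c) for c in("scene","top")}
i=F["top"]["img"][155:285,125:300]; cv2.imwrite("pics/crop2.png",cv2.resize(i[...,::-1],None,fx=4,fy=4,interpolation=cv2.INTER_CUBIC))
def t(g,*a):
    try:print(*g(*a))
    except Exception as e:print(e)
for c,b in (("top",(140,200,185,240)),("scene",(375,210,420,245))):
    t(lambda:(lambda m,ce,a:("cap",c,ce,a,atz(F[c],ce,.13)))(*redmask(F[c],b)))
for c,b in (("top",(215,255,235,280)),("scene",(325,195,342,225))):
    t(lambda:(lambda m,ce,a:("mark",c,ce,a,atz(F[c],ce,.03)))(*redmask(F[c],b)))
print(F["top"]["img"][219,163],F["scene"]["img"][226,398])
for c,b in (("top",(195,165,220,203)),("scene",(335,205,365,250))):
    m,ce,a=blob(F[c],(95,120,50),(130,255,255),b); print("bar",c,ce,a)
    ys,xs=np.nonzero(m); P=np.array([atz(F[c],(x,y),.19)[:2] for x,y in zip(xs,ys)])
    w,v=np.linalg.eigh(np.cov(P.T)); print(P.mean(0),np.sqrt(12*w),np.arctan2(*v[::-1,1]),v[:,1])
for p in [(134,122),(283,113),(293,263),(131,272),(175,212),(248,210)]: print(p,atz(F["top"],p,.155))
for p in [(265,168),(307,168),(382,172),(423,173),(446,325),(256,320),(307,216),(384,216)]: print(p,atz(F["scene"],p,.155))
E
```

```text
cap top [161.803 218.056] 198 [0.547 0.218 0.13 ]
cap scene [398.833 226.45 ] 240 [0.55 0.22 0.13]
mark top [222.796 267.245] 49 [0.462 0.109 0.03 ]
mark scene [332.714 208.857] 7 [0.464 0.104 0.03 ]
[79 35 35] [88 38 38]
bar top [206.031 184.44 ] 323
[0.601 0.125] [0.019 0.06 ] -3.0847194463257965 [-0.998 -0.057]
bar scene [348.88  229.287] 442
[0.605 0.125] [0.026 0.071] 3.132949193967434 [-1.     0.009]
(134, 122) [0.736 0.286 0.155]
(283, 113) [ 0.765 -0.011  0.155]
(293, 263) [ 0.466 -0.039  0.155]
(131, 272) [0.441 0.257 0.155]
(175, 212) [0.555 0.187 0.155]
(248, 210) [0.563 0.049 0.155]
(265, 168) [ 0.473 -0.036  0.155]
(307, 168) [0.462 0.042 0.155]
(382, 172) [0.45  0.183 0.155]
(423, 173) [0.441 0.259 0.155]
(446, 325) [0.734 0.289 0.155]
(256, 320) [ 0.768 -0.004  0.155]
(307, 216) [0.568 0.054 0.155]
(384, 216) [0.548 0.189 0.155]
```

View pics/crop2.png

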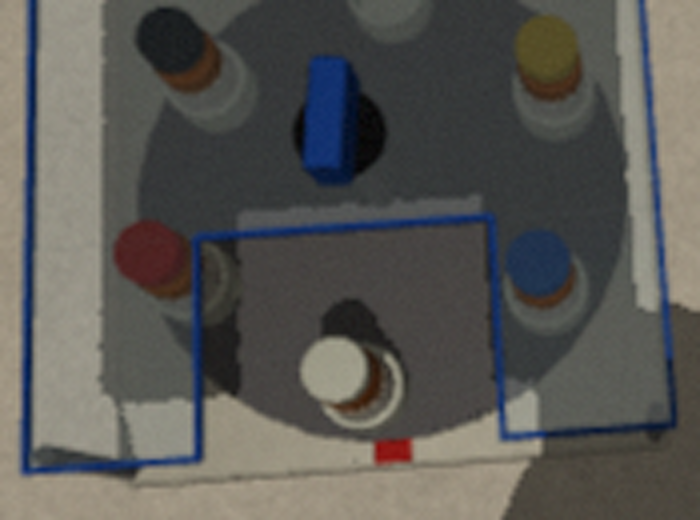

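The crop confirms this. The window faces −x with a yaw of about 0.10, the red cap lies 1.15 rad short of it (radius 0.1095, as it should be), and the bar is nearly along x. Next I turn the carousel.

```bash
cat >> h.py <<'E'
def down(psi): return [np.pi*np.cos(psi/2),np.pi*np.sin(psi/2),0.]
AX=np.array([.603,.124])
E
python3 - <<'E'
from h import *
psi=0.02; turn=1.15
for p in (psi,psi+np.pi,psi-np.pi):
    a=ik([*AX,.163],down(p)); b=ik([*AX,.163],down(p+turn)); print(p,a,b)
a=ik([*AX,.163],down(psi)); 
movep([*AX,.25],down(psi)); move_l([*AX,.163],.12); grab(60)
s=get_state(); print(s["clock"],s["finger_gap"],s["grasp_force"],s["contact_force"],s["wrist_torque"])
E
```

```text
0.02 [ 0.083  0.496 -0.112  0.962  0.    -3.079] [ 0.083  0.496 -0.112  0.962  0.     2.055]
3.161592653589793 [ 0.083  0.496 -0.112  0.962  0.     0.063] [ 0.083  0.496 -0.112  0.962 -0.    -1.087]
-3.121592653589793 [ 0.083  0.496 -0.112  0.962  0.     0.063] [ 0.083  0.496 -0.112  0.962  0.    -1.087]
6.1417 0.20161885120716397 60.320366621017456 [-0.905  4.786  2.773] [0.813 0.148 0.027]
```

The last joint came out at the wrong end of its range for this turn, so I release and take the bar again half a turn round.

```bash
python3 - <<'E'
from h import *
let_go(); move_l([*AX,.225],.2)
q=list(get_state()["q"]); q[5]=.063; set_joints(q); print(get_state()["clock"])
move_l([*AX,.163],.15); grab(60)
q=list(get_state()["q"]); q[5]-=1.15; set_joints(q)
s=get_state(); print(s["clock"],s["finger_gap"],s["contact_force"],s["wrist_torque"],s["q"][5])
let_go(); move_l([*AX,.25],.2)
movep([.45,-.1,.28],down(np.pi+.1))
F={c:grab_frame(c) for c in("top","scene")}; print(get_state()["clock"])
for c in F:
    save(F[c],c+"3.png")
    for n,z in (("sample_mid",.084),("window",.084),("plate",.1)):
        for r in tip_of(c,n)[:2]: print(c,n,r["score"],r["centre"],atz(F[c],r["centre"],z))
E
```

```text
9.9167
12.175 0.20174101537461736 [-1.32   2.59   1.018] [ 0.483  0.327 -0.001] -1.0859372035866306
14.5833
top sample_mid 0.86 [217.8, 247.9] [0.497 0.113 0.084]
scene sample_mid 0.67 [340.1, 206.7] [0.493 0.115 0.084]
scene window 0.55 [342.0, 206.5] [0.491 0.119 0.084]
scene plate 0.72 [150.2, 184.1] [ 0.505 -0.262  0.1  ]
```

View pics/top3.png

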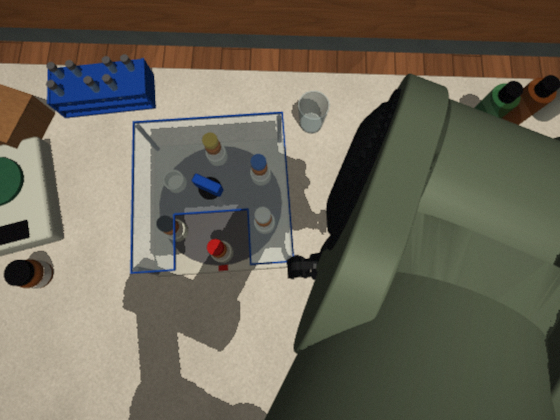

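The red cap is now at (216,247), in front of the red mark at (223,267), and the sample estimate is (0.495, 0.114) against the window at (0.494, 0.113). Next I refine the cap and plate positions, then pick the bottle.

```bash
python3 - <<'E'
from h import *
F={c:grab_frame(c) for c in("top","scene")}; C=[]
for c,b in (("top",(200,230,235,262)),("scene",(325,185,365,215))):
    m,ce,a=redmask(F[c],b); C.append(atz(F[c],ce,.13)[:2]); print(c,ce,a,C[-1])
for c,b in (("top",(370,210,445,285)),("scene",(110,155,187,218))):
    g=dict(F[c]); g["img"]=cv2.cvtColor(cv2.imread(f"pics/{c}1.png"),cv2.COLOR_BGR2RGB)
    m,ce,a=blob(g,(0,0,140),(40,70,255),b); k=cv2.findContours(m,0,1)[0]; h=max(k,key=cv2.contourArea); e=cv2.fitEllipse(cv2.convexHull(h))
    print("plate",c,e,atz(F[c],e[0],.1))
p=np.mean(C,0); y=down(np.pi+.097)
if np.hypot(*(p-[.495,.114]))<.012:
    movep([*p,.2],y); print(get_state()["clock"])
    print("hit",move_l([*p,.076],.12,until_force=15))
    s=get_state(); print(s["clock"],s["position"],s["contact_force"])
    f=grab_frame("scene"); save(f,"scene4.png"); i=f["img"][120:280,240:440]; cv2.imwrite("pics/crop4.png",cv2.resize(i[...,::-1],None,fx=3.5,fy=3.5,interpolation=cv2.INTER_CUBIC))
E
```

```text
top [214.764 246.786] 229 [0.494 0.111]
scene [341.881 194.507] 227 [0.495 0.113]
plate top ((406.7463684082031, 249.29043579101562), (61.54316711425781, 65.590087890625), 134.65969848632812) [ 0.505 -0.267  0.1  ]
plate scene ((146.44692993164062, 185.3523712158203), (51.0432014465332, 72.000732421875), 78.44482421875) [ 0.509 -0.268  0.1  ]
15.9
hit True
16.725 [0.494 0.111 0.096] [-3.486  1.214 14.482]
```

View pics/crop4.png

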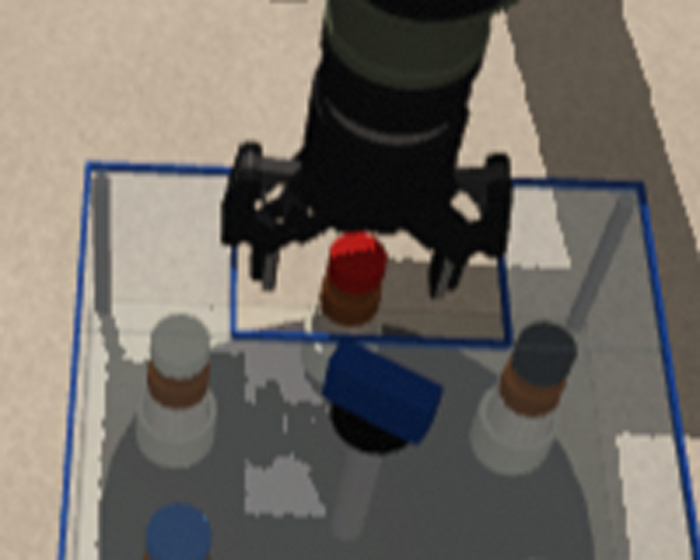

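The fingers straddle the red-capped bottle. The knuckles, at crop (240,200) and (497,200), are close to the notch edges. I read the static force to see whether this is a real contact.

```bash
python3 - <<'E'
from h import *
s=get_state(); print(s["contact_force"],s["wrist_torque"],s["finger_gap"],s["position"])
p=s["position"]; move_l([p[0],p[1],p[2]+.006],.05); sleep(.2); s=get_state(); print(s["contact_force"],s["wrist_torque"],s["clock"])
f=grab_frame("top"); save(f,"top5.png"); i=f["img"][190:290,150:310]; cv2.imwrite("pics/crop5.png",cv2.resize(i[...,::-1],None,fx=4,fy=4,interpolation=cv2.INTER_CUBIC))
E
```

```text
[-4.009  2.419 12.779] [-0.621  0.526 -0.213] 1.0025805709449966 [0.494 0.111 0.096]
[ 0.793 -0.28   0.703] [ 0.027  0.01  -0.007] 17.2667
```

View pics/crop5.png

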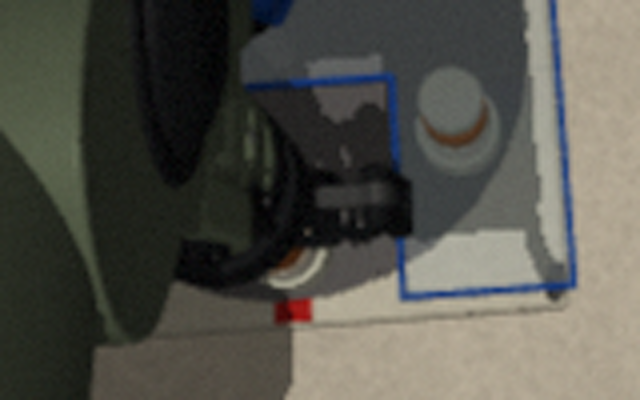

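The contact was real: the right knuckle touches the notch edge from above at TCP z 0.096. I stay just above that and grip the bottle by its cap, with the pads at about z 0.12.

```bash
python3 - <<'E'
from h import *
p=np.array(get_state()["position"][:2])
move_l([*p,.1005],.04); s=get_state(); print(s["contact_force"])
grab(50); s=get_state(); print(s["clock"],s["finger_gap"],s["grasp_force"],s["contact_force"])
move_l([*p,.14],.06); move_l([*p,.25],.15); sleep(.2)
s=get_state(); print(s["clock"],s["finger_gap"],s["grasp_force"],s["contact_force"])
f=grab_frame("scene"); save(f,"scene6.png"); i=f["img"][80:260,240:440]; cv2.imwrite("pics/crop6.png",cv2.resize(i[...,::-1],None,fx=3,fy=3,interpolation=cv2.INTER_CUBIC))
E
```

```text
[-1.097  0.465 -0.122]
18.1167 0.3610882469157169 49.372200396610424 [-0.276  1.032  2.102]
20.0083 0.3622894422143465 49.437418528832495 [-0.975 -0.016 -1.933]
```

View pics/crop6.png

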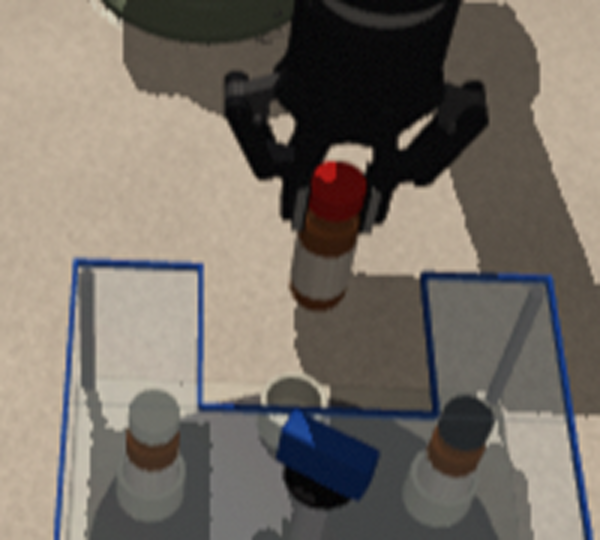

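The bottle hangs upright in the fingers, held by the cap at crop (335,190), clear of the guard. Next I carry it over and set it down.

```bash
python3 - <<'E'
from h import *
P=[.508,-.267]
move_l([*P,.25],.2); move_l([*P,.18],.1); sleep(.2)
print(move_l([*P,.160],.02,until_force=4)); s=get_state(); print(s["clock"],s["position"],s["contact_force"])
f=grab_frame("scene"); save(f,"scene7.png"); i=f["img"][60:260,60:280]; cv2.imwrite("pics/crop7.png",cv2.resize(i[...,::-1],None,fx=2.7,fy=2.7,interpolation=cv2.INTER_CUBIC))
for n in tip_of("scene","sample_mid")[:1]: print(n["score"],atz(f,n["centre"],.15))
E
```

```text
True
23.8333 [ 0.508 -0.267  0.167] [-0.123  0.635  4.111]
0.64 [ 0.51  -0.265  0.15 ]
```

View pics/crop7.png

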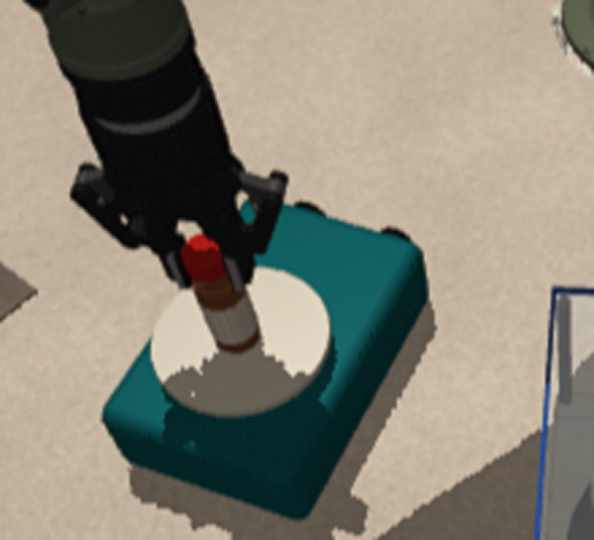

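The bottle's foot, at crop (240,345), rests in the middle of the plate, whose centre is near (240,340), and contact came at the expected height of 0.167. Next I release, withdraw and check.

```bash
python3 - <<'E'
from h import *
let_go(); sleep(.3); move_l([.508,-.267,.26],.08); q=list(get_state()["q"]); q[0]+=.5; set_joints(q); sleep(.5)
s=get_state(); print(s["clock"],s["contact_force"])
for c in("scene","top"):
    f=grab_frame(c); save(f,c+"8.png")
    for n in tip_of(c,"sample_mid")[:1]: print(c,n["score"],n["centre"],atz(f,n["centre"],.15))
    b=(100,100,230,220) if c=="scene" else (360,190,450,300); m,ce,a=redmask(f,b); print("cap",ce,a,atz(f,ce,.195))
E
```

```text
27.7333 [ 0.174 -0.056 -0.274]
scene 0.59 [141.8, 166.9] [ 0.502 -0.268  0.15 ]
cap [136.68  154.699] 256 [ 0.508 -0.265  0.195]
top 0.81 [412.4, 245.0] [ 0.507 -0.262  0.15 ]
cap [424.085 241.714] 259 [ 0.508 -0.268  0.195]
```

View pics/scene8.png

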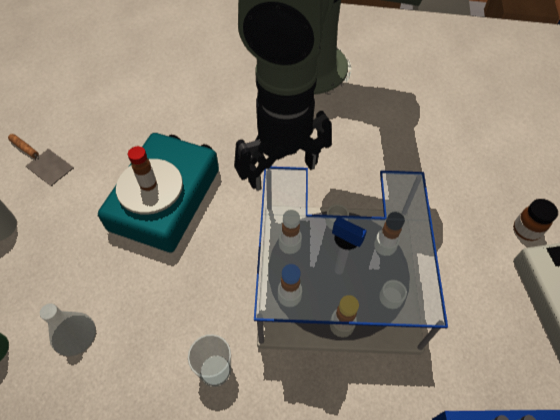

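The red-capped bottle stands upright in the middle of the plate, with its cap at (137,155) and foot near (148,187), and the gripper is well clear of everything.

```bash
python3 -c "
from cell import *
print(sign_off())"
```

```text
the job is handed in; nothing more can be done
None
```

I turned the red-capped bottle into the window, lifted it out and set it down upright within a few mm of the stirrer plate's centre. I handed the job in at about 28 s; no verdict came back. On the way, a gripper knuckle briefly touched the guard's notch edge at about 14 N, under the 40 N limit.

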